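# Put the rosin cake away in its spring-lid case

## Task

Put the loose cake of rosin away in its wooden case: press the thumb button gently until the sprung lid pops open, seat the cake flat at the bottom of the round recess, and press the lid down until it snaps shut and stays shut by itself. Feel your way: push the button with under 15 N and the lid and case with under 30 N, and leave the other things on the bench where they are.

Things in the scene. Friction and masses are not known exactly. Their poses are not given: they have to be found in the camera images.
- case: Low wooden case with brass latch, fixed to the bench. Origin: centre of its underside; x axis from the latch (front, -x, turned towards the robot) to the lid hinge (back, +x), z up. Base block 116 (x) x 96 (y) x 18 mm high; with the lid shut, 35 mm high. In front stands the latch hook, 22 mm wide: x -68 to -60 mm, up to z 42; its top swings 5 mm outwards when the button is pressed.
- below_button (a point): Point on the bench below the middle of the button, 88 mm in front of the case's centre. The button: black ribbed cap, 18 (x) x 24 (y) mm, on the latch's foot. It is screwed up or down on its stem: its top is anywhere from 20 to 32 mm above this point, so find it by touch. Pushed straight down it gives from 3 N, frees the lid after about 3 mm at 6 to 10 N, hard stop after 4.5 mm.
- latch (a joint): Tilt of the latch rocker (button and hook in one), rad: 0 at rest (hook in), grows as the button is pressed or the closing lid pushes the hook aside, 0.20 at its stop; the lid is free above about 0.12. Springs back when let go.
- lid (a joint): Opening of the lid, rad: about 0 latched shut, 1.75 fully open (leaning slightly back). A damped spring throws it open when unlatched and holds it open; pushing it shut takes 1 N (open) to 3 N (nearly shut) at the free edge, and over the hook, in the last 10 mm, up to about 10 N. It then clicks under the hook; only 2 mm deeper, at -0.022 rad, is a hard stop.
- lid_hinge (a point): Middle of the lid's hinge line, 58 mm behind the case's centre, 18 mm above the bench. It does not move with the lid; its axes are the lid's.
- lid_edge (a point): Point on the lid's flat outer (top) face, midway along y, 4 mm from its front (free) edge: 112 mm from the hinge line along the lid and 17 mm from it square to the lid. Moves with the lid. The lid is a shell, 116 x 96 mm, 17 mm deep, walls 4 mm, top 5 mm.
- seat (a point): Centre of the flat bottom of the round recess, 10.5 mm above the bench, 5 mm in front of the case's centre. The recess is 46.5 mm wide and 7.5 mm deep; its rim, with a 2 mm chamfer, is the flat top of the base block, 18 mm above the bench. With the cake seated the shut lid clears it by about 2 mm.
- rosin: Cake of rosin: plain brown disc, 43 mm across, 16 mm high, about 30 g, lying flat on the bench. Origin: centre of its underside.
- beeswax: Bystander: yellow lump of wax, 30 x 50 x 22 mm, origin at the centre of its underside. Leave alone.
- sanding_block: Bystander: cork block wrapped in sandpaper, 32 x 58 x 24 mm, origin at the centre of its underside. Leave alone.
- maple_block: Bystander: pale wooden block, 44 x 76 x 28 mm, origin at the centre of its underside. Leave alone.

How it is judged:
By the outcome, as a careful person would: the job done as asked, in the order asked, and still so for the second after the job is handed in, with the robot touching nothing.
It also fails if it takes over 72 s, if anything falls off the work surface, if the arm or the gripper's body presses on something with over 40 N, if the wrist force passes 120 N, or if a joint passes its speed limit or range.

## Robot

A 6-joint arm with a two-finger parallel gripper is mounted at the origin on a cart in front of the work surface, level with it; the furniture and walls round the work are solid. World frame = base frame: x ahead of the robot, y to its left, z up, the work surface at z = 0. Lengths are in m, angles in degrees, forces in N, time in s.
With the tool pointing down it reaches from about 0.325 to 0.875 m from the base axis. Payload 4.4 kg.
Tool frame: the origin (TCP) lies at the very end of the fingers, on their centre line; the grasp point (between the pads) lies 19 mm behind it; z points along the fingers, y is the direction in which the jaws open and shut (so a half turn about z gives the same grasp; the last joint's range is limited). The gripper opens to 85 mm and grips with 20 to 120 N. Pads are 22 mm wide; open, the fingers measure 114 mm over their backs; the gripper's body (76 mm by 85 mm) begins 54 mm behind the grasp point. The pads swing forward as they close: fully open they stand 13 mm farther back than shut.
Start: joints at [-73.997, 11.837, 88.321, -0, 79.842, -8.623], TCP at [0.24, -0.523, 0.231] pointing down, gripper open.
Joint ranges: [-156.59, 156.59], [-49.26, 127.26], [12.9, 141.05], [-63.56, 243.56], [4.71, 150.69], [-161.64, 161.64]. Speed limits (degrees/s): [159.86, 159.86, 180, 180, 180, 180].

## Interface

Orientations are given as a 3x3 rotation matrix whose columns are the frame's x, y, z axes.
In Python, from plant import telemetry, vision, ticket gives the robot as it stands.
- The arm moves only by the tool step_arm, never from a script. Its argument "motion" is one flat list of numbers, 7 for each row, row after row: the shift along the tool's x, y, z in mm, then the turn, a rotation vector about the tool's x, y, z in degrees, then the opening, from -1 (shut) to 1 (fully open). A call has 1 to 8 rows; each row is the pose to reach, as a shift and turn from the pose measured when the call began, along the tool's axes at that moment; what a row does not reach only later rows make up. A row lasts 1/8 s, in which the tool goes at most 62.5 mm and 10.7 degrees, less where a joint would pass 70% of its speed; a pose out of reach is approached as far as the arm can. A call with a gripper value outside its range is refused whole. The fingers move at their own pace and stop on an object; "force" is the grip in N (left out, the last holds). Time passes only in rows, so rows that repeat a pose let the fingers close. It gives the time, the measured TCP pose, the force and the opening at its end, in the units of the state.
- telemetry.sense(): the state, without advancing time (a new reading comes with each control period).
- vision.snapshot(name): name is "scene" or "top" or "wrist"; returns the picture (400x640x3 uint8, red, green, blue); there is no depth.
- vision.camera_info(name): a dict with "K" (3x3 intrinsics, pixels), "extrinsics" (4x4, takes a point from camera to world coordinates). Camera axes: x right, y up, looking along -z (the intrinsics and any distortion apply to the point x, -y, -z); pixel columns grow to the right and rows downward; lengths in m; the calibration is good to about 2 mm. A picture is of the moment at which its call begins: read the wrist's pose just before it. camera_info takes no time and is no camera call; for the wrist camera it gives the pose at the moment of the call.
- ticket.finish_job(): hands the job in, once; it reports no verdict.
Trained networks look in the newest picture that a camera, given by its name, has taken for a name from the list of things; names that differ only in an ending like _2 or _b are one class to them, and where a whole thing is asked for, a point or a joint stands for the part that bears it (a point fixed in the world has none). Each returns a list of dicts, best first, with "p" (0 to 1); they miss things now and then, are a little off and sometimes report something else, mostly with a low value. They report only what shows in the picture. A call takes as long as a camera call.
- vision.search_frame(camera, name): "extent" ([left, top, right, bottom] in pixels, round what is visible of it).
- vision.pinpoint(camera, name): "point" ([column, row] in pixels: a listed point, or the origin of a listed thing).
The state is a dict: "clock": time; "joints": joint angles; "joint_vel": joint speeds; "effort": joint torques, N m; "tool_pos": TCP position; "tcp_rot": TCP orientation; "wrist_force": force on the tool from outside, world axes, zero at the start; "wrist_torque": the same for the moment, N m; "finger_gap": finger opening in m.
Only numpy, scipy, OpenCV 4.12 (cv2) and the standard library are available. Lean on these libraries where they do the work, as an engineer would, in place of code of your own. Each camera call takes 0.05 s, during which the arm holds its last target. There are 200 camera calls.

## Working session

There is one attempt and no reset: what is moved stays moved. The work goes in short steps, Python scripts to look and compute and a tool call to move; the robot and the scene stay as the last step left them, time stands still between calls to the robot, and variables do not carry over. Pictures are saved under pics/ and viewed, about 8 in all and at most 12, crops included, and the job is handed in when it is done.

Besides the shell and the picture viewer there is one more tool, called after "Request:" as name(argument=value, ...), one argument or row to a line, values as JSON. step_arm: Moves the arm, as the interface text tells. Its arguments: {"type":"object","properties":{"motion":{"type":"array","items":{"type":"number"}},"force":{"type":"number"}},"required":["motion"]}

```bash
mkdir -p pics; cat > h.py <<'E'
import numpy as np, cv2
from plant import telemetry, vision, ticket
def ray(cam,px):
    ci=vision.camera_info(cam); K=np.array(ci["K"]); E=np.array(ci["extrinsics"])
    d=ci.get("distortion",None)
    u=cv2.undistortPoints(np.array([[px]],float),K,np.array(d,float) if d is not None else None)[0,0]
    return E[:3,3],E[:3,:3]@np.array([u[0],-u[1],-1.])
def at(cam,px,z):
    o,r=ray(cam,px); return o+r*(z-o[2])/r[2]
def proj(cam,P):
    ci=vision.camera_info(cam); K=np.array(ci["K"]); E=np.array(ci["extrinsics"])
    q=E[:3,:3].T@(np.array(P)-E[:3,3]); return K[0,0]*q[0]/-q[2]+K[0,2], K[1,1]*-q[1]/-q[2]+K[1,2]
def tool(delta):  # world shift (m) -> tool mm
    return np.round(1e3*np.array(telemetry.sense()["tcp_rot"]).T@np.array(delta),1)
def save(cam,fn,im=None):
    im=vision.snapshot(cam) if im is None else im
    cv2.imwrite("pics/"+fn,im[:,:,::-1]); return im
E
python3 - <<'E'
from h import *
np.set_printoptions(precision=4,suppress=True)
s=telemetry.sense(); print(s["tool_pos"],s["tcp_rot"],s["wrist_force"],s["finger_gap"])
print(vision.camera_info("top"))
a=save("top","top.png"); b=save("scene","scene.png")
Z=dict(case=0,below_button=0,lid_hinge=.018,lid_edge=.035,seat=.0105,rosin=0,beeswax=0,sanding_block=0,maple_block=0)
for c in("top","scene"):
  for n,z in Z.items():
    print(c,n,[(np.round(q["point"],1),round(q["p"],2),at(c,q["point"],z)[:2]) for q in vision.pinpoint(c,n)[:2]])
E
```

```text
[ 0.2394 -0.522   0.2301] [[ 0.9091  0.4167 -0.0006]
 [ 0.4167 -0.909   0.0022]
 [ 0.0003 -0.0022 -1.    ]] [-0.4651 -0.4482  0.5385] 0.0852613587598912
{'K': array([[366.5016,   0.    , 320.4754],
       [  0.    , 366.5016, 197.3227],
       [  0.    ,   0.    ,   1.    ]]), 'extrinsics': array([[ 0.0076,  0.9754, -0.2202,  0.2578],
       [-1.    ,  0.0063, -0.0067, -0.2382],
       [-0.0051,  0.2202,  0.9754,  0.9072],
       [ 0.    ,  0.    ,  0.    ,  1.    ]])}
top case [(array([378.2, 207.3]), 0.85, array([ 0.4377, -0.3776])), (array([357.4, 211.6]), 0.49, array([ 0.4263, -0.3251]))]
top below_button [(array([342.6, 219.9]), 0.74, array([ 0.405 , -0.2878]))]
top lid_hinge [(array([401.2, 201.3]), 0.78, array([ 0.4497, -0.4322]))]
top lid_edge [(array([357.7, 211. ]), 0.66, array([ 0.4213, -0.3225]))]
top seat [(array([375.5, 208.7]), 0.74, array([ 0.432 , -0.3692]))]
top rosin [(array([260.4, 206.4]), 0.6, array([ 0.4381, -0.0804]))]
top beeswax [(array([247.4, 166.5]), 0.49, array([ 0.5431, -0.0421]))]
top sanding_block [(array([209.2, 177.4]), 0.89, array([0.5133, 0.0548]))]
top maple_block [(array([450.9, 238.6]), 0.84, array([ 0.3601, -0.5549]))]
scene case []
scene below_button []
scene lid_hinge []
scene lid_edge []
scene seat []
scene rosin [(array([234. , 227.1]), 0.59, array([ 0.5562, -0.0505])), (array([267. , 244.2]), 0.58, array([ 0.4425, -0.0789]))]
scene beeswax [(array([236.6, 229.4]), 0.51, array([ 0.5429, -0.0508]))]
scene sanding_block []
scene maple_block [(array([432. , 199.3]), 0.57, array([ 0.3584, -0.5514]))]
```

View pics/top.png

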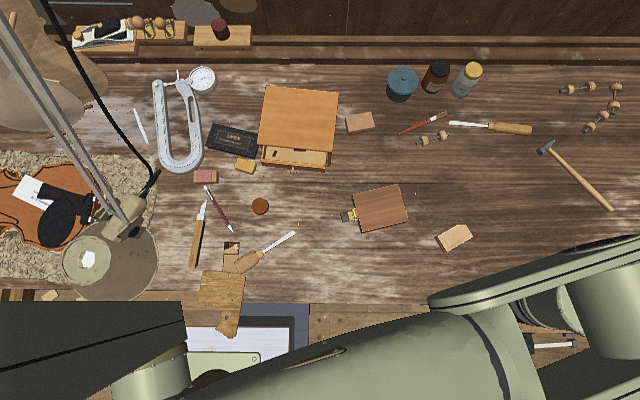

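View pics/scene.png

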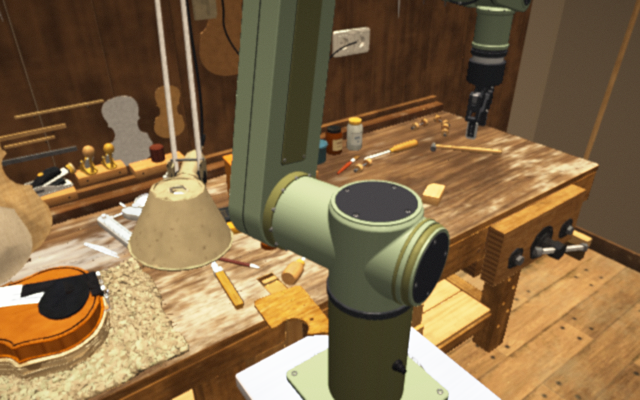

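The top view shows the case at about (380,208) px, its button to the left at (348,215), and the rosin disc at (260,206). The blocks lie at (360,122), (205,176), (245,166) and (455,237). Next I'll work out a move to a close look with the wrist camera.

```bash
python3 - <<'E'
from h import *
np.set_printoptions(precision=4,suppress=True)
s=telemetry.sense();R=np.array(s["tcp_rot"])
E=np.array(vision.camera_info("wrist")["extrinsics"]); print("cam in tool",R.T@(E[:3,3]-s["tool_pos"]),"\n",R.T@E[:3,:3],vision.camera_info("wrist")["K"])
print(tool(np.array([.40,-.27,.26])-s["tool_pos"]))
for sg in(1,-1):
  x=sg*np.array([.295,-.955]); x/=np.linalg.norm(x); t=R.T@np.r_[x,0]; print(sg,"turn z",np.degrees(np.arctan2(t[1],t[0])))
E
```

```text
cam in tool [ 0.0763  0.0003 -0.1419] 
 [[ 0.0014  0.9535  0.3015]
 [ 1.     -0.0018  0.0011]
 [ 0.0016  0.3015 -0.9535]] [[334.294    0.     322.0627]
 [  0.     334.294  197.2223]
 [  0.       0.       1.    ]]
[ 251.1 -162.9  -28.7]
1 turn z 97.45869814642961
-1 turn z -82.5413018535704
```

Request:
step_arm(
  motion=[35, -20, -4, 0, 0, -10.3, 1, 70, -40, -8, 0, 0, -20.6, 1, 105, -62, -12, 0, 0, -31, 1, 140, -84, -16, 0, 0, -41.3, 0, 175, -106, -20, 0, 0, -51.6, -1, 205, -130, -24, 0, 0, -62, -1, 235, -150, -27, 0, 0, -72.2, -1, 251, -163, -29, 0, 0, -82.5, -1],
)

```text
clock: 2.0
tool_pos: [0.4006, -0.2685, 0.2606]
tcp_rot: [[-0.302, 0.953, 0.001], [0.953, 0.302, -0.0], [-0.0, 0.001, -1.0]]
wrist_force: [0.4, -0.5, 0.4]
finger_gap: 0.0001
```

```bash
python3 - <<'E'
from h import *
np.set_printoptions(precision=4,suppress=True)
im=save("wrist","w1.png")
s=telemetry.sense();R=np.array(s["tcp_rot"]); print(s["clock"],s["tool_pos"],R,s["wrist_force"],s["joints"])
Z=dict(case=0,below_button=0,lid_hinge=.018,lid_edge=.035,seat=.0105,rosin=0)
for n,z in Z.items():
    print(n,[(np.round(q["point"],1),round(q["p"],2),at("wrist",q["point"],z)[:2]) for q in vision.pinpoint("wrist",n)[:2]])
E
```

```text
2.05 [ 0.4014 -0.2668  0.2609] [[-0.3063  0.9519  0.0017]
 [ 0.9519  0.3063  0.0015]
 [ 0.0009  0.0021 -1.    ]] [-0.3043  2.4473 -0.8279] [-44.0065  -1.0415  98.8107   0.1309  82.2206 -61.8602]
case [(array([322.9, 240.8]), 0.97, array([ 0.4341, -0.3735]))]
below_button [(array([322.7, 174.7]), 0.93, array([ 0.4064, -0.2896]))]
lid_hinge []
lid_edge [(array([324.5, 216.5]), 0.84, array([ 0.4199, -0.3298]))]
seat [(array([320.5, 239.3]), 0.8, array([ 0.427, -0.37 ]))]
rosin [(array([413.4,   0.1]), 0.76, array([ 0.4417, -0.08  ]))]
```

View pics/w1.png

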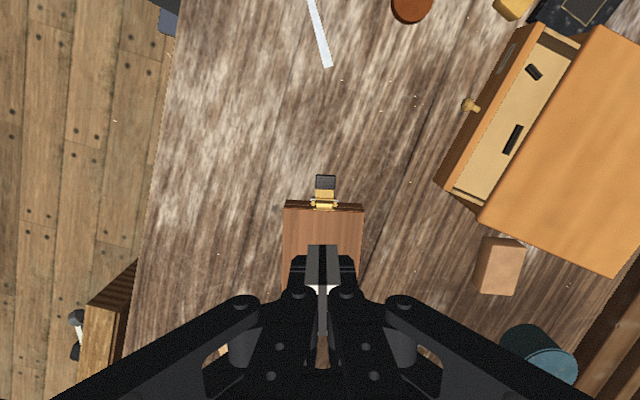

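```bash
python3 - <<'E'
from h import *
np.set_printoptions(precision=4,suppress=True)
s=telemetry.sense()
for px,z in [((283,207),.035),((364,209),.035),((325,182),.026),((317,176),.026),((334,176),.026),((318,189),.026),((334,189),.026)]: print(px,at("wrist",px,z)[:2])
print(proj("wrist",s["tool_pos"]))
im=vision.snapshot("wrist"); save("wrist","w2.png",cv2.resize(im[160:270,250:400],(750,550),interpolation=cv2.INTER_CUBIC))
E
```

```text
(283, 207) [ 0.3701 -0.3328]
(364, 209) [ 0.4609 -0.3075]
(325, 182) [ 0.4086 -0.2921]
(317, 176) [ 0.3977 -0.2879]
(334, 176) [ 0.4165 -0.2822]
(318, 189) [ 0.4033 -0.3026]
(334, 189) [ 0.4212 -0.2971]
(np.float64(323.7115328670485), np.float64(261.9250441397785))
```

View pics/w2.png

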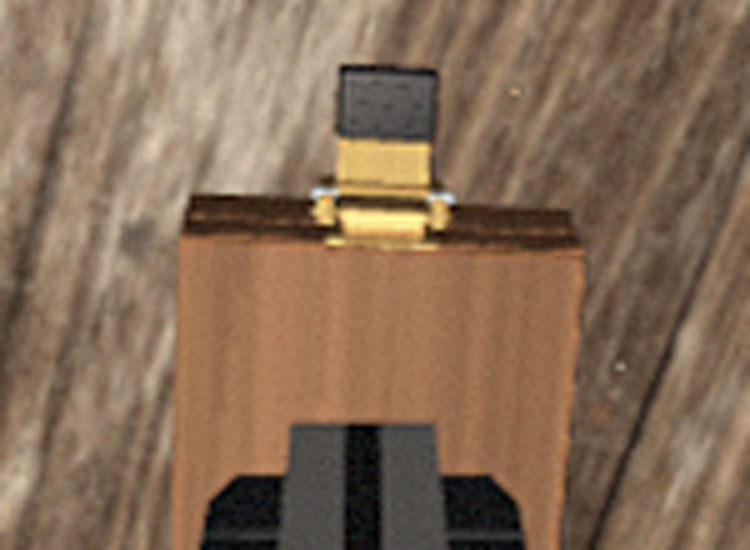

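```bash
python3 - <<'E'
from h import *
np.set_printoptions(precision=4,suppress=True)
a=at("wrist",(286.4,207.6),.035)[:2];b=at("wrist",(367,209.6),.035)[:2]
v=b-a; w=np.linalg.norm(v); y=v/w; x=np.array([y[1],-y[0]]); print(w,y,x, "case",(a+b)/2+.058*x,"button",(a+b)/2-.030*x)
for z in(.022,.026,.03): print(z,at("wrist",(327.4,180.4),z)[:2])
print("bot", (at("wrist",(288,199),.0)[:2]))
E
```

```text
0.09383717646142321 [0.9634 0.2681] [ 0.2681 -0.9634] case [ 0.4348 -0.3756] button [ 0.4112 -0.2908]
0.022 [ 0.4111 -0.2903]
0.026 [ 0.4107 -0.2894]
0.03 [ 0.4104 -0.2884]
bot [ 0.3728 -0.3335]
```

```bash
python3 - <<'E'
from h import *
s=telemetry.sense(); print(s["wrist_force"],tool(np.array([.4095,-.289,.045])-s["tool_pos"]))
E
```

```text
[-0.31302501  0.70852836 -0.51373131] [-20.4   4.4 215.1]
```

Request:
step_arm(
  motion=[-10, 2, 40, 0, 0, 0, -1, -20.5, 4.5, 85, 0, 0, 0, -1, -20.5, 4.5, 130, 0, 0, 0, -1, -20.5, 4.5, 170, 0, 0, 0, -1, -20.5, 4.5, 200, 0, 0, 0, -1, -20.5, 4.5, 215, 0, 0, 0, -1, -20.5, 4.5, 215, 0, 0, 0, -1, -20.5, 4.5, 215, 0, 0, 0, -1],
)

```text
clock: 3.4
tool_pos: [0.4105, -0.2902, 0.0465]
tcp_rot: [[-0.291, 0.957, 0.002], [0.957, 0.291, -0.002], [-0.002, 0.001, -1.0]]
wrist_force: [0.5, -0.5, 0.4]
finger_gap: 0.0003
```

```bash
python3 - <<'E'
from h import *
im=vision.snapshot("wrist");s=telemetry.sense(); print(s["tool_pos"],s["tcp_rot"],s["wrist_force"]); save("wrist","w3.png",im[60:400,120:520])
E
```

```text
[ 0.41065976 -0.29029275  0.04669061] [[-0.29169456  0.95650948  0.00197298]
 [ 0.95650716  0.29169884 -0.0024173 ]
 [-0.00288769  0.00118206 -0.99999513]] [ 0.1037636  -1.41565506 -0.4287105 ]
```

View pics/w3.png

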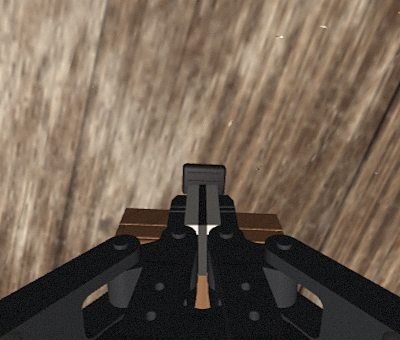

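```bash
python3 - <<'E'
from h import *
s=telemetry.sense();R=np.array(s["tcp_rot"]);p=np.array(s["tool_pos"])
for z in (.022,.03):
  for px in((324,225),(303,225),(345,225),(245,270),(400,275)):
    print(z,px,np.round(1e3*R.T@(at("wrist",px,z if px[1]<230 else .035)-p),1))
print(proj("wrist",p),proj("wrist",p+R@[.011,0,0]))
E
```

```text
0.022 (324, 225) [ 8.8  0.2 24.7]
0.022 (303, 225) [  8.8 -11.   24.7]
0.022 (345, 225) [ 8.8 11.5 24.7]
0.022 (245, 270) [-11.  -40.6  11.7]
0.022 (400, 275) [-13.9  39.8  11.8]
0.03 (324, 225) [12.1  0.2 16.7]
0.03 (303, 225) [ 12.1 -10.5  16.6]
0.03 (345, 225) [12.1 10.9 16.7]
0.03 (245, 270) [-11.  -40.6  11.7]
0.03 (400, 275) [-13.9  39.8  11.8]
(np.float64(323.74664407191756), np.float64(262.0082852682327)) (np.float64(323.8152265022131), np.float64(240.78376693671))
```

Request:
step_arm(
  motion=[2, 0, 6, 0, 0, 0, -1, 2, 0, 12, 0, 0, 0, -1, 2, 0, 12, 0, 0, 0, -1, 2, 0, 12, 0, 0, 0, -1],
)

```text
clock: 3.95
tool_pos: [0.41, -0.2883, 0.0346]
tcp_rot: [[-0.292, 0.956, 0.002], [0.956, 0.292, -0.002], [-0.003, 0.001, -1.0]]
wrist_force: [-0.0, -0.3, 0.5]
finger_gap: 0.0001
```

Request:
step_arm(
  motion=[0, 0, 2, 0, 0, 0, -1, 0, 0, 2, 0, 0, 0, -1, 0, 0, 2, 0, 0, 0, -1],
)

```text
clock: 4.32
tool_pos: [0.41, -0.2883, 0.0326]
tcp_rot: [[-0.292, 0.956, 0.002], [0.956, 0.292, -0.002], [-0.003, 0.001, -1.0]]
wrist_force: [0.4, -0.0, -0.1]
finger_gap: 0.0003
```

Request:
step_arm(
  motion=[0, 0, 2, 0, 0, 0, -1, 0, 0, 2, 0, 0, 0, -1, 0, 0, 2, 0, 0, 0, -1],
)

```text
clock: 4.7
tool_pos: [0.41, -0.2883, 0.0305]
tcp_rot: [[-0.292, 0.956, 0.002], [0.956, 0.292, -0.002], [-0.003, 0.001, -1.0]]
wrist_force: [0.5, 0.3, -1.0]
finger_gap: -0.0005
```

Request:
step_arm(
  motion=[0, 0, 2, 0, 0, 0, -1, 0, 0, 2, 0, 0, 0, -1, 0, 0, 2, 0, 0, 0, -1],
)

```text
clock: 5.08
tool_pos: [0.41, -0.2883, 0.0285]
tcp_rot: [[-0.292, 0.957, 0.002], [0.957, 0.292, -0.002], [-0.002, 0.001, -1.0]]
wrist_force: [-0.1, 0.8, -0.9]
finger_gap: -0.0001
```

Request:
step_arm(
  motion=[0, 0, 2, 0, 0, 0, -1, 0, 0, 2, 0, 0, 0, -1, 0, 0, 2, 0, 0, 0, -1],
)

```text
clock: 5.45
tool_pos: [0.41, -0.2883, 0.0264]
tcp_rot: [[-0.292, 0.956, 0.002], [0.956, 0.292, -0.002], [-0.002, 0.001, -1.0]]
wrist_force: [-0.1, 0.2, -1.0]
finger_gap: -0.0001
```

Request:
step_arm(
  motion=[0, 0, 2, 0, 0, 0, -1, 0, 0, 2, 0, 0, 0, -1, 0, 0, 2, 0, 0, 0, -1],
)

```text
clock: 5.82
tool_pos: [0.41, -0.2882, 0.0244]
tcp_rot: [[-0.292, 0.957, 0.001], [0.957, 0.292, -0.002], [-0.002, 0.001, -1.0]]
wrist_force: [-0.3, 0.5, 0.3]
finger_gap: -0.0001
```

Request:
step_arm(
  motion=[0, 0, 1.5, 0, 0, 0, -1, 0, 0, 1.5, 0, 0, 0, -1, 0, 0, 1.5, 0, 0, 0, -1],
)

```text
clock: 6.2
tool_pos: [0.41, -0.2882, 0.0229]
tcp_rot: [[-0.292, 0.957, 0.002], [0.957, 0.292, -0.002], [-0.002, 0.001, -1.0]]
wrist_force: [0.4, -0.5, 0.2]
finger_gap: -0.0002
```

Request:
step_arm(
  motion=[0, 0, 1.5, 0, 0, 0, -1, 0, 0, 1.5, 0, 0, 0, -1, 0, 0, 1.5, 0, 0, 0, -1],
)

```text
clock: 6.58
tool_pos: [0.4099, -0.2882, 0.0213]
tcp_rot: [[-0.292, 0.957, 0.001], [0.957, 0.292, -0.002], [-0.002, 0.001, -1.0]]
wrist_force: [0.4, -0.4, 0.2]
finger_gap: 0.0005
```

Request:
step_arm(
  motion=[0, 0, 1.5, 0, 0, 0, -1, 0, 0, 1.5, 0, 0, 0, -1, 0, 0, 1.5, 0, 0, 0, -1],
)

```text
clock: 6.95
tool_pos: [0.4102, -0.2884, 0.0201]
tcp_rot: [[-0.292, 0.956, 0.002], [0.956, 0.292, -0.002], [-0.003, 0.001, -1.0]]
wrist_force: [-0.6, 0.3, 2.7]
finger_gap: -0.0002
```

Request:
step_arm(
  motion=[0, 0, 1, 0, 0, 0, -1, 0, 0, 1, 0, 0, 0, -1],
)

```text
clock: 7.2
tool_pos: [0.4101, -0.2884, 0.0192]
tcp_rot: [[-0.292, 0.956, 0.002], [0.956, 0.292, -0.002], [-0.003, 0.001, -1.0]]
wrist_force: [-0.6, 0.5, 4.0]
finger_gap: -0.0
```

Request:
step_arm(
  motion=[0, 0, 1, 0, 0, 0, -1, 0, 0, 1, 0, 0, 0, -1],
)

```text
clock: 7.45
tool_pos: [0.4101, -0.2884, 0.0183]
tcp_rot: [[-0.292, 0.957, 0.002], [0.957, 0.292, -0.002], [-0.003, 0.001, -1.0]]
wrist_force: [-1.1, 1.1, 5.3]
finger_gap: -0.0
```

Request:
step_arm(
  motion=[0, 0, 0.8, 0, 0, 0, -1, 0, 0, 0.8, 0, 0, 0, -1],
)

```text
clock: 7.7
tool_pos: [0.4102, -0.2884, 0.0176]
tcp_rot: [[-0.292, 0.956, 0.002], [0.956, 0.292, -0.002], [-0.003, 0.001, -1.0]]
wrist_force: [-1.2, 0.7, 5.1]
finger_gap: -0.0001
```

Request:
step_arm(
  motion=[0, 0, 0.8, 0, 0, 0, -1, 0, 0, 0.8, 0, 0, 0, -1],
)

```text
clock: 7.95
tool_pos: [0.4102, -0.2885, 0.017]
tcp_rot: [[-0.292, 0.956, 0.002], [0.956, 0.292, -0.002], [-0.003, 0.001, -1.0]]
wrist_force: [-0.3, 1.5, 5.2]
finger_gap: 0.0003
```

```bash
python3 - <<'E'
from h import *
im=vision.snapshot("top"); save("top","t2.png",cv2.resize(im[150:260,300:450],(600,440)))
print(telemetry.sense()["wrist_force"])
E
```

```text
[-2.32462242  1.80934952  5.74686282]
```

View pics/t2.png

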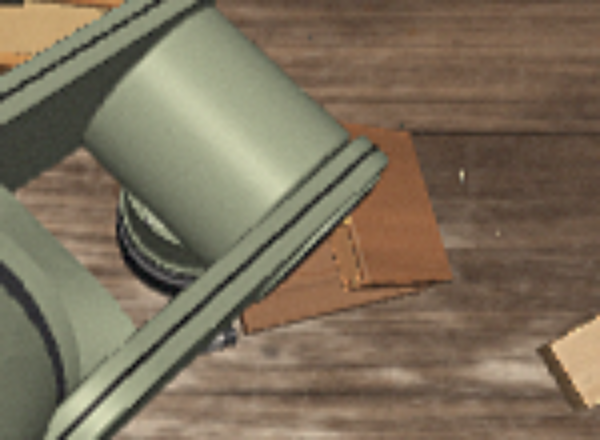

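The lid stands open, showing at about (400,210) in the crop. I'll lift off and go over to the rosin.

Request:
step_arm(
  motion=[0, 0, -12, 0, 0, 0, -1, 10, 0, -50, 0, 0, 0, -1, 40, 15, -100, 0, 0, 0, 0, 80, 35, -130, 0, 0, 0, 0.45, 120, 55, -130, 0, 0, 0, 0.45, 160, 75, -130, 0, 0, 0, 0.45, 191, 90, -115, 0, 0, 0, 0.45, 191, 90, -115, 0, 0, 0, 0.45],
  force=25,
)

```text
clock: 9.0
tool_pos: [0.439, -0.0769, 0.1305]
tcp_rot: [[-0.296, 0.955, -0.001], [0.955, 0.296, -0.001], [-0.001, -0.001, -1.0]]
wrist_force: [0.7, -1.2, 0.2]
finger_gap: 0.0621
```

```bash
python3 - <<'E'
from h import *
np.set_printoptions(precision=4,suppress=True)
im=save("wrist","w4.png");s=telemetry.sense();R=np.array(s["tcp_rot"]);p=np.array(s["tool_pos"]); print(s["clock"],p,R,s["finger_gap"])
for q in vision.search_frame("wrist","rosin")[:2]:
  e=q["extent"]; print(e,q["p"])
for q in vision.pinpoint("wrist","rosin")[:2]:
  w=at("wrist",q["point"],0); print(q,w,tool(w-p))
print(proj("wrist",p))
E
```

```text
9.05 [ 0.4398 -0.0784  0.1312] [[-0.2942  0.9557  0.0004]
 [ 0.9557  0.2942 -0.0022]
 [-0.0022 -0.0003 -1.    ]] 0.061800526552589705
[298.5, 163.9, 346.4, 219.5] 0.61
[443.5, 0.0, 520.0, 89.9] 0.49
{'point': [323.0, 188.3], 'p': 0.63} [ 0.4414 -0.0817  0.    ] [ -3.2   0.4 131.2]
(np.float64(323.0133854086247), np.float64(257.88712624410846))
```

View pics/w4.png

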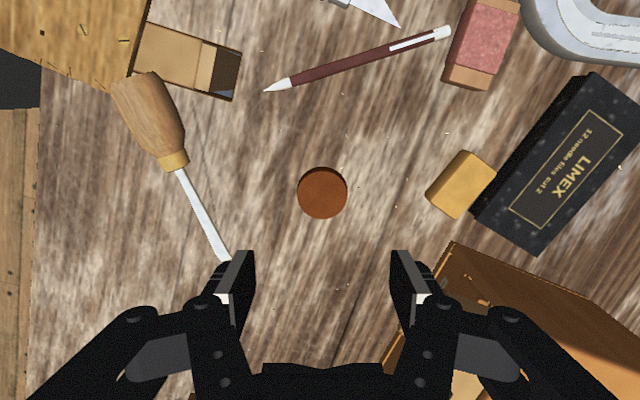

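```bash
python3 - <<'E'
from h import *
np.set_printoptions(precision=1,suppress=True)
s=telemetry.sense();R=np.array(s["tcp_rot"]);p=np.array(s["tool_pos"])
T=lambda w:1e3*R.T@(w-p)
print("disc",T(at("wrist",(322,191.5),.016)),"L",T(at("wrist",(297.5,191.5),.014)),"R",T(at("wrist",(346.5,191.5),.014)))
print("chisel",[T(at("wrist",q,.004)) for q in((232,262),(205,215))])
for z in (0,.03,.06,.09):
  print(z,"drawer wrist",T(at("wrist",(450,243),z)),"top(258,162)",T(at("top",(258,162),z)),"top(263,145)",T(at("top",(263,145),z)))
E
```

```text
disc [  0.4  -0.8 115.9] L [ -0.2 -20.7 117.9] R [ -0.2  19.1 118. ]
chisel [array([-69.6, -81.9, 128.1]), array([ -24.3, -101.5,  127.9])]
0 drawer wrist [-52.6 114.3 132.3] top(258,162) [-22.7 113.  132.2] top(263,145) [-46.9 154.5 132.3]
0.03 drawer wrist [-38.4 101.7 102.2] top(258,162) [-25.2 101.9 102.1] top(263,145) [-48.6 142.1 102.3]
0.06 drawer wrist [-24.2  89.1  72.1] top(258,162) [-27.8  90.9  72.1] top(263,145) [-50.4 129.8  72.3]
0.09 drawer wrist [-10.   76.4  42.1] top(258,162) [-30.4  79.9  42.1] top(263,145) [-52.2 117.4  42.3]
```

Request:
step_arm(
  motion=[-2, -0.5, 35, 0, 0, 0, 0.45, -2, -0.5, 75, 0, 0, 0, 0.45, -2, -0.5, 108, 0, 0, 0, 0.45, -2, -0.5, 124, 0, 0, 0, 0.45, -2, -0.5, 124, 0, 0, 0, 0.45, -2, -0.5, 124, 0, 0, 0, 0.45],
)

```text
clock: 9.9
tool_pos: [0.4423, -0.0832, 0.0092]
tcp_rot: [[-0.291, 0.957, 0.005], [0.957, 0.291, -0.004], [-0.005, 0.003, -1.0]]
wrist_force: [0.4, -0.6, -0.4]
finger_gap: 0.062
```

```bash
python3 - <<'E'
from h import *
s=telemetry.sense();im=save("wrist","w5.png",vision.snapshot("wrist")[100:400,120:520]);print(s["tool_pos"],s["wrist_force"])
E
```

```text
[ 0.44233572 -0.08319975  0.00917941] [ 0.44204676 -0.62739377 -0.38670116]
```

View pics/w5.png

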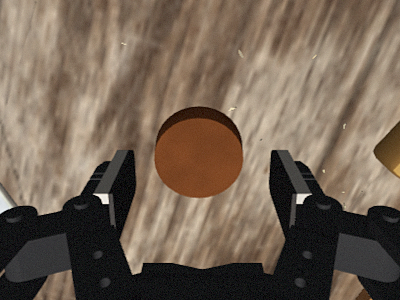

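```bash
python3 - <<'E'
from h import *
np.set_printoptions(precision=1,suppress=True)
s=telemetry.sense();R=np.array(s["tcp_rot"]);p=np.array(s["tool_pos"])
T=lambda w:1e3*R.T@(w-p)
for q in((318.5,257.5),(274,257.5),(362.5,257.5),(318.5,218),(318.5,297)): print(T(at("wrist",q,.016)))
E
```

```text
[ 5.8 -2.4 -6.7]
[  5.9 -22.4  -6.8]
[ 5.8 17.4 -6.6]
[24.9 -2.4 -6.8]
[-14.8  -2.4  -6.6]
```

Request:
step_arm(
  motion=[3, -1, 0, 0, 0, 0, 0.45, 6, -2, 2, 0, 0, 0, 0.45, 6, -2, 2, 0, 0, 0, 0.2, 6, -2, 2, 0, 0, 0, -0.05, 6, -2, 2, 0, 0, 0, -0.2, 6, -2, 2, 0, 0, 0, -0.2, 6, -2, 2, 0, 0, 0, -0.2],
  force=25,
)

```text
clock: 10.82
tool_pos: [0.4387, -0.0778, 0.0076]
tcp_rot: [[-0.291, 0.957, 0.005], [0.957, 0.291, -0.004], [-0.005, 0.003, -1.0]]
wrist_force: [-1.9, 1.7, 5.4]
finger_gap: 0.0418
```

```bash
python3 - <<'E'
from h import *
s=telemetry.sense();im=save("wrist","w6.png",vision.snapshot("wrist")[100:400,120:520]);print(s["tool_pos"],s["wrist_force"],s["finger_gap"])
E
```

```text
[ 0.43868158 -0.07780354  0.00757555] [-1.90342145  1.74693807  5.40927873] 0.04178856726681533
```

View pics/w6.png

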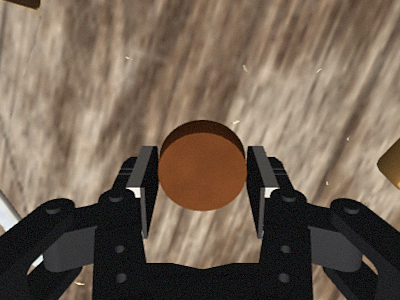

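Request:
step_arm(
  motion=[0, 0, -20, 0, 0, 0, -0.2, 0, 0, -60, 0, 0, 0, -0.2, -35, -10, -100, 0, 0, 0, -0.2, -80, -25, -135, 0, 0, 0, -0.2, -130, -42, -150, 0, 0, 0, -0.2, -180, -58, -150, 0, 0, 0, -0.2, -230, -75, -150, 0, 0, 0, -0.2, -260, -84, -150, 0, 0, 0, -0.2],
)

```text
clock: 11.88
tool_pos: [0.433, -0.3532, 0.1584]
tcp_rot: [[-0.289, 0.957, 0.005], [0.957, 0.289, -0.005], [-0.006, 0.003, -1.0]]
wrist_force: [0.7, 0.3, 0.2]
finger_gap: 0.0416
```

Request:
step_arm(
  motion=[-12, -4, 4, 0, 0, 0, -0.2, -15, -5, 4, 0, 0, 0, -0.2, -15, -5, 4, 0, 0, 0, -0.2, -15, -5, 4, 0, 0, 0, -0.2],
)

```text
clock: 12.38
tool_pos: [0.4328, -0.3677, 0.1544]
tcp_rot: [[-0.291, 0.957, 0.005], [0.957, 0.291, -0.004], [-0.005, 0.003, -1.0]]
wrist_force: [1.3, 0.5, -0.3]
finger_gap: 0.0414
```

```bash
python3 - <<'E'
from h import *
np.set_printoptions(precision=4,suppress=True)
im=save("wrist","w7.png");s=telemetry.sense();R=np.array(s["tcp_rot"]);p=np.array(s["tool_pos"]); print(s["clock"],p,R,s["finger_gap"],s["wrist_force"])
for n,z in(("seat",.0105),("case",0),("lid_hinge",.018),("below_button",0)):
 for q in vision.pinpoint("wrist",n)[:2]:
  w=at("wrist",q["point"],z); print(n,q["p"],q["point"],w,tool(w-p))
E
```

```text
12.425 [ 0.4328 -0.3679  0.1545] [[-0.2907  0.9568  0.0051]
 [ 0.9568  0.2907 -0.0043]
 [-0.0056  0.0036 -1.    ]] 0.041091080437575825 [ 0.3625 -0.5792 -0.1015]
seat 0.6 [319.5, 187.1] [ 0.4318 -0.3733  0.0105] [ -4.   -3.1 144. ]
case 0.73 [318.3, 187.6] [ 0.4317 -0.3772  0.    ] [ -7.6  -4.3 154.6]
below_button 0.95 [324.2, 86.2] [ 0.4108 -0.2911  0.    ] [ 80.8   0.6 154. ]
```

View pics/w7.png

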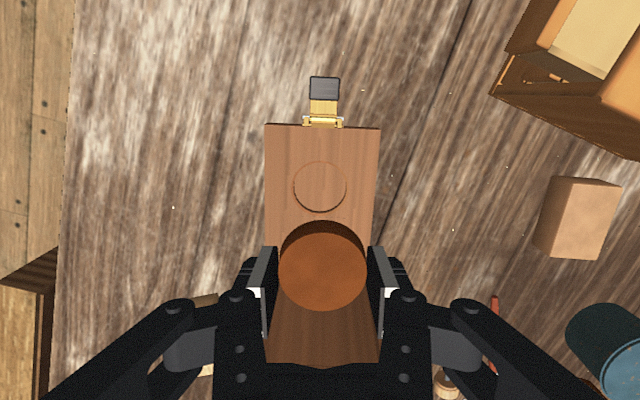

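```bash
python3 - <<'E'
from h import *
np.set_printoptions(precision=1,suppress=True)
im=cv2.imread("pics/w7.png"); s=telemetry.sense();R=np.array(s["tcp_rot"]);p=np.array(s["tool_pos"])
T=lambda w:1e3*R.T@(w-p)
def polar(c,r0,r1,dark):
    g=cv2.GaussianBlur(im.astype(np.float32).sum(2)/3,(0,0),.8); pts=[]
    for a in np.radians(np.arange(0,360,6)):
        r=np.arange(r0,r1,.25,dtype=np.float32)
        v=cv2.remap(g,(c[0]+r*np.cos(a)).astype(np.float32)[None],(c[1]+r*np.sin(a)).astype(np.float32)[None],1)[0]
        k=np.argmin(v) if dark else np.argmax(np.abs(np.gradient(v)))
        pts.append((c[0]+r[k]*np.cos(a),c[1]+r[k]*np.sin(a)))
    return np.array(pts,np.float32)
def fit(pts,z):
    W=np.array([T(at("wrist",q,z))[:2] for q in pts])
    k=np.ones(len(W),bool)
    for _ in range(8):
        A=np.c_[2*W[k],np.ones(k.sum())]; x=np.linalg.lstsq(A,(W[k]**2).sum(1),rcond=None)[0]
        r=np.sqrt(x[2]+x[0]**2+x[1]**2); e=np.abs(np.hypot(*(W-x[:2]).T)-r); k=e<max(1.0,1.5*np.median(e))
    return x[:2],r,k.sum(),np.median(e)
for dk in(0,1): print("recess rim",fit(polar((320,186.5),21,31,dk),.018))
P=polar((322,271),34,50,0); print("cake top",fit(P,p[2]+.0084))
print("lower half",fit(P[(P[:,1]>255)],p[2]+.0084))
print("button", T(at("wrist",(324.5,88),.02)), "lid front/base corners",T(at("wrist",(265,124),.018)),T(at("wrist",(380,128),.018)))
E
```

```text
recess rim (array([-0.9, -2.8]), np.float64(22.250285489298893), np.int64(40), np.float64(0.5126499972850755))
recess rim (array([-1.5, -3.1]), np.float64(22.89852199763476), np.int64(57), np.float64(0.19991839603272332))
cake top (array([-1.1, -0.9]), np.float64(20.06279598810521), np.int64(44), np.float64(0.1224797211569939))
lower half (array([-0.8, -0.9]), np.float64(20.253916285292053), np.int64(34), np.float64(0.15244682174926893))
button [ 79.8   1.1 134.1] lid front/base corners [ 51.8 -47.4 136.1] [ 48.7  46.7 136.5]
```

Request:
step_arm(
  motion=[-0.8, -1.8, 30, 0, 0, 0, -0.2, -0.8, -1.8, 70, 0, 0, 0, -0.2, -0.8, -1.8, 105, 0, 0, 0, -0.2, -0.8, -1.8, 122, 0, 0, 0, -0.2, -0.8, -1.8, 123, 0, 0, 0, -0.2, -0.8, -1.8, 123, 0, 0, 0, -0.2, -0.8, -1.8, 123, 0, 0, 0, -0.2],
)

```text
clock: 13.5
tool_pos: [0.4329, -0.3716, 0.0334]
tcp_rot: [[-0.29, 0.957, 0.007], [0.957, 0.29, -0.007], [-0.009, 0.005, -1.0]]
wrist_force: [-0.7, -0.5, -0.6]
finger_gap: 0.0413
```

```bash
python3 - <<'E'
from h import *
s=telemetry.sense();im=vision.snapshot("wrist"); save("wrist","w8.png",cv2.resize(im[120:340,200:440],(720,660))[:600]);print(s["tool_pos"],s["wrist_force"],s["finger_gap"])
E
```

```text
[ 0.43292863 -0.37163122  0.03339417] [-0.67209553 -0.46891989 -0.61382471] 0.04132691635703564
```

View pics/w8.png

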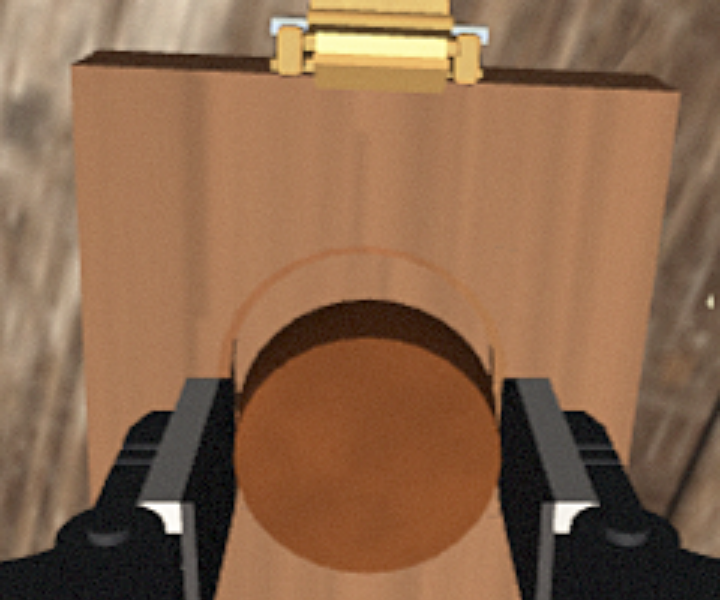

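```bash
python3 - <<'E'
from h import *
np.set_printoptions(precision=1,suppress=True)
s=telemetry.sense();R=np.array(s["tcp_rot"]);p=np.array(s["tool_pos"])
T=lambda c,r,z:1e3*R.T@(at("wrist",(200+c/3,120+r/3),z)-p)
print("rim front outer",T(362,246,.018),"inner",T(362,255,.017),"rimL",T(220,370,.018),"rimR",T(506,370,.018), "rim 45",T(262,282,.018),T(464,282,.018))
print("cake bottom front",T(368,300,p[2]-.0076),"top front",T(367,338,p[2]+.0084),"top back",T(367,573,p[2]+.0084),"L",T(235,455,p[2]+.0084),T(500,455,p[2]+.0084))
print("case front corners",T(73,66,.018),T(680,92,.018))
E
```

```text
rim front outer [25.  -1.5 15. ] inner [23.  -1.5 16. ] rimL [  2.5 -25.9  15.1] rimR [ 2.4 23.2 15.3] rim 45 [ 18.6 -18.2  15. ] [18.6 15.5 15.1]
cake bottom front [18.4 -0.5  7.4] top front [18.8 -0.7 -8.6] top back [-21.3  -0.6  -8.2] L [ -0.3 -20.5  -8.5] [-0.4 19.3 -8.3]
case front corners [ 54.5 -46.4  14.5] [50.5 48.5 15. ]
```

Request:
step_arm(
  motion=[1.4, -0.8, 3, 0, 0, 0, -0.2, 1.4, -0.8, 6, 0, 0, 0, -0.2, 1.4, -0.8, 6, 0, 0, 0, -0.2],
)

```text
clock: 13.92
tool_pos: [0.4314, -0.3701, 0.0269]
tcp_rot: [[-0.29, 0.957, 0.007], [0.957, 0.29, -0.006], [-0.008, 0.005, -1.0]]
wrist_force: [-0.2, 0.3, -1.1]
finger_gap: 0.0414
```

Request:
step_arm(
  motion=[0, 0, 1.5, 0, 0, 0, -0.2, 0, 0, 3, 0, 0, 0, -0.2, 0, 0, 3, 0, 0, 0, -0.2],
)

```text
clock: 14.3
tool_pos: [0.4313, -0.37, 0.0236]
tcp_rot: [[-0.29, 0.957, 0.006], [0.957, 0.29, -0.006], [-0.008, 0.004, -1.0]]
wrist_force: [0.3, 0.6, 0.7]
finger_gap: 0.0412
```

Request:
step_arm(
  motion=[0, 0, 1, 0, 0, 0, -0.2, 0, 0, 2, 0, 0, 0, -0.2, 0, 0, 2, 0, 0, 0, -0.2],
)

```text
clock: 14.68
tool_pos: [0.4312, -0.3699, 0.0215]
tcp_rot: [[-0.29, 0.957, 0.006], [0.957, 0.29, -0.006], [-0.007, 0.004, -1.0]]
wrist_force: [-1.1, -0.0, -0.4]
finger_gap: 0.0417
```

Request:
step_arm(
  motion=[0, 0, 1, 0, 0, 0, -0.2, 0, 0, 2, 0, 0, 0, -0.2, 0, 0, 2, 0, 0, 0, -0.2],
)

```text
clock: 15.05
tool_pos: [0.4312, -0.3698, 0.0193]
tcp_rot: [[-0.29, 0.957, 0.006], [0.957, 0.29, -0.006], [-0.007, 0.004, -1.0]]
wrist_force: [-0.8, 0.1, -0.5]
finger_gap: 0.0411
```

Request:
step_arm(
  motion=[0, 0, 1, 0, 0, 0, -0.2, 0, 0, 1, 0, 0, 0, -0.2],
)

```text
clock: 15.3
tool_pos: [0.4311, -0.3698, 0.0183]
tcp_rot: [[-0.29, 0.957, 0.006], [0.957, 0.29, -0.006], [-0.007, 0.004, -1.0]]
wrist_force: [-0.5, 0.3, -0.6]
finger_gap: 0.0413
```

Request:
step_arm(
  motion=[0, 0, 1, 0, 0, 0, -0.2, 0, 0, 1, 0, 0, 0, -0.2],
)

```text
clock: 15.55
tool_pos: [0.4312, -0.3699, 0.0181]
tcp_rot: [[-0.29, 0.957, 0.006], [0.957, 0.29, -0.006], [-0.007, 0.004, -1.0]]
wrist_force: [-1.7, 1.8, 5.4]
finger_gap: 0.0414
```

Request:
step_arm(
  motion=[0, 0, -0.5, 0, 0, 0, 0.1, 0, 0, -0.5, 0, 0, 0, 0.3, 0, 0, -0.5, 0, 0, 0, 0.4, 0, 0, -0.5, 0, 0, 0, 0.4, 0, 0, -20, 0, 0, 0, 0.4, 0, 0, -60, 0, 0, 0, 0.4, 0, 0, -105, 0, 0, 0, 0.4, 0, 0, -135, 0, 0, 0, 0.4],
)

```text
clock: 16.55
tool_pos: [0.4314, -0.3702, 0.1573]
tcp_rot: [[-0.29, 0.957, 0.009], [0.957, 0.29, -0.009], [-0.012, 0.006, -1.0]]
wrist_force: [0.1, -0.8, -0.0]
finger_gap: 0.0596
```

Request:
step_arm(
  motion=[0, 0, 0, 0, 0, 0, -1, 0, 0, 0, 0, 0, 0, -1],
)

```text
clock: 16.8
tool_pos: [0.4312, -0.37, 0.1573]
tcp_rot: [[-0.29, 0.957, 0.009], [0.957, 0.29, -0.009], [-0.012, 0.006, -1.0]]
wrist_force: [-0.5, 0.2, -0.7]
finger_gap: 0.024
```

```bash
python3 - <<'E'
from h import *
np.set_printoptions(precision=4,suppress=True)
im=vision.snapshot("wrist");s=telemetry.sense();print(s["tool_pos"],s["tcp_rot"],s["wrist_force"],s["finger_gap"],s["clock"])
save("wrist","w9.png",im)
for c in("wrist","top"):
  if c=="top": vision.snapshot("top")
  for n,z in(("seat",.0105),("rosin",.0105),("lid_edge",.13),("lid_hinge",.018),("below_button",0)):
    for q in vision.pinpoint(c,n)[:1]: print(c,n,round(q["p"],2),np.round(q["point"],1),at(c,q["point"],z))
E
```

```text
[ 0.4307 -0.3694  0.1561] [[-0.2902  0.9569  0.0076]
 [ 0.9569  0.2902 -0.0077]
 [-0.0096  0.005  -0.9999]] [0.2627 0.2221 0.1409] 0.016639232667619932 16.85
wrist rosin 0.85 [322.6 182.1] [ 0.431  -0.3696  0.0105]
wrist lid_edge 0.78 [314.3 373.4] [ 0.4523 -0.4598  0.13  ]
wrist lid_hinge 0.86 [316.5 251.8] [ 0.4447 -0.4336  0.018 ]
wrist below_button 0.95 [328.   82.1] [ 0.4113 -0.2884  0.    ]
top seat 0.54 [378.8 207.1] [ 0.4361 -0.3775  0.0105]
top rosin 0.48 [376.8 208.6] [ 0.4323 -0.3724  0.0105]
top lid_edge 0.55 [428.9 187.2] [ 0.4574 -0.4695  0.13  ]
top below_button 0.74 [374.8 207.8] [ 0.4364 -0.369   0.    ]
```

View pics/w9.png

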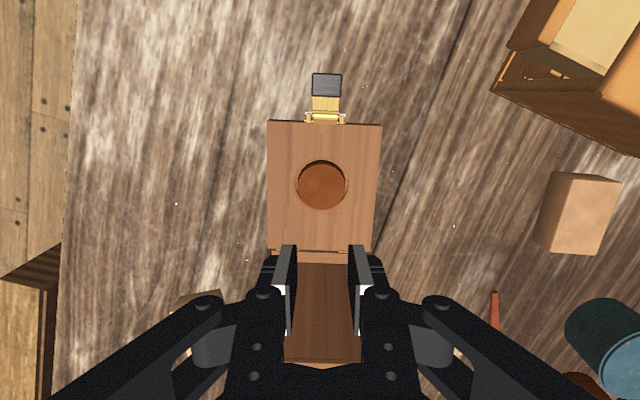

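The picture shows the cake as a dark disc lying concentric in the recess at (322,184), with the lid open behind it. I'll plan the closing path, going over the lid and pushing it from behind.

```bash
cat >> h.py <<'E'
from scipy.spatial.transform import Rotation as Ro
CX=np.array([.25,-.968,0]); CX/=np.linalg.norm(CX); C0=np.array([.4323,-.3748,0])
RT=np.c_[-CX,np.cross([0,0,-1],-CX),[0,0,-1]]
def rows(XZ):  # case-frame (X,Z) mm in the y=0 plane -> tool rows
    s=telemetry.sense();R=np.array(s["tcp_rot"]);p=np.array(s["tool_pos"])
    rv=np.degrees(Ro.from_matrix(R.T@RT).as_rotvec()); print("turn",np.round(rv,1),"now",np.round(((p-C0)@CX*1e3,(p-C0)@RT[:,1]*1e3,p[2]*1e3),1))
    for X,Z in XZ: print((X,round(Z)),np.round(1e3*R.T@(C0+CX*X/1e3+[0,0,Z/1e3]-p),1))
E
python3 - <<'E'
from h import *
rows([(-5,190),(50,190),(115,190),(115,118)])
E
```

```text
turn [0.4 0.7 2.4] now [ -4.6   0.3 157.2]
(-5, 190) [ -0.   -0.1 -32.8]
(50, 190) [-55.   -2.3 -32.2]
(115, 190) [-119.9   -5.1  -31.5]
(115, 118) [-119.1   -5.5   40.5]
```

Request:
step_arm(
  motion=[0, 0, -32, 0.4, 0.7, 2.4, -1, -30, -1, -34, 0.4, 0.7, 2.4, -1, -70, -3, -34, 0.4, 0.7, 2.4, -1, -105, -4.5, -32, 0.4, 0.7, 2.4, -1, -120, -5, -25, 0.4, 0.7, 2.4, -1, -120, -5.5, 0, 0.4, 0.7, 2.4, -1, -120, -5.5, 25, 0.4, 0.7, 2.4, -1, -120, -5.5, 40, 0.4, 0.7, 2.4, -1],
)

```text
clock: 18.4
tool_pos: [0.4606, -0.4853, 0.1162]
tcp_rot: [[-0.25, 0.968, -0.003], [0.968, 0.25, 0.004], [0.005, -0.002, -1.0]]
wrist_force: [-0.3, 0.9, 0.5]
finger_gap: 0.0002
```

Request:
step_arm(
  motion=[0, 0, 0, 0, 0, 0, -1, 0, 0, 0, 0, 0, 0, -1],
)

```text
clock: 18.65
tool_pos: [0.4609, -0.4854, 0.1168]
tcp_rot: [[-0.25, 0.968, -0.003], [0.968, 0.25, 0.003], [0.004, -0.002, -1.0]]
wrist_force: [0.2, -1.0, 0.4]
finger_gap: -0.0002
```

```bash
python3 - <<'E'
from h import *
print(telemetry.sense()["wrist_force"])
s=106
f=lambda t:(58-s*np.cos(t)+17*np.sin(t)+11, 18+s*np.sin(t)+17*np.cos(t))
rows([(100,118),(88,118)]+[f(np.radians(a)) for a in (85,80,75,70,60,50,40,30,20,15,10)])
E
```

```text
[ 0.19460134 -1.01272642  0.36799992]
turn [-0.1 -0.2  0. ] now [114.2   0.  116.8]
(100, 118) [14.2 -0.  -1.1]
(88, 118) [26.2 -0.  -1.1]
(np.float64(76.69680113630791), 125) [37.5 -0.  -8.1]
(np.float64(67.33502496851291), 125) [46.9 -0.  -8.3]
(np.float64(57.98592026604696), 125) [56.3 -0.  -7.7]
(np.float64(48.72063936083954), 123) [65.5 -0.  -6.3]
(np.float64(30.72243186433544), 118) [83.5  0.  -1.1]
(np.float64(13.887268906249455), 110) [100.3   0.    7.1]
(np.float64(-1.2733216059404988), 99) [1.154e+02 1.000e-01 1.810e+01]
(np.float64(-14.298692801150509), 86) [1.284e+02 1.000e-01 3.160e+01]
(np.float64(-24.793075366769926), 70) [1.388e+02 1.000e-01 4.710e+01]
(np.float64(-28.988213819898384), 62) [1.43e+02 1.00e-01 5.55e+01]
(np.float64(-32.437602798956235), 53) [1.464e+02 1.000e-01 6.430e+01]
```

Request:
step_arm(
  motion=[7, 0, 0, 0, 0, 0, -1, 14, 0, 0, 0, 0, 0, -1, 22, 0, 0, 0, 0, 0, -1, 30, 0, -2, 0, 0, 0, -1, 37, 0, -4, 0, 0, 0, -1, 47, 0, -5, 0, 0, 0, -1, 56, 0, -5, 0, 0, 0, -1, 65, 0, -4, 0, 0, 0, -1],
)

```text
clock: 19.65
tool_pos: [0.4444, -0.4219, 0.1211]
tcp_rot: [[-0.25, 0.968, -0.003], [0.968, 0.25, 0.003], [0.004, -0.002, -1.0]]
wrist_force: [0.7, -2.8, -0.0]
finger_gap: -0.0002
```

```bash
python3 - <<'E'
from h import *
print(telemetry.sense()["wrist_force"])
s=106
f=lambda t:(58-s*np.cos(t)+17*np.sin(t)+11, 18+s*np.sin(t)+17*np.cos(t))
rows([f(np.radians(a)) for a in (65,60,55,50,45,40,35,30)])
vision.snapshot("top")
for q in vision.pinpoint("top","lid_edge")[:2]: print(q, [np.round(at("top",q["point"],z),3) for z in(.13,.12)])
E
```

```text
[ 7.46611631e-01 -2.78335093e+00 -2.38631213e-03]
turn [-0.1 -0.2  0. ] now [ 48.7  -0.  121.1]
(np.float64(39.609696635108904), 121) [ 9.   0.  -0.1]
(np.float64(30.72243186433544), 118) [17.9  0.1  2.8]
(np.float64(22.12648249970197), 115) [26.5  0.1  6.6]
(np.float64(13.887268906249455), 110) [34.7  0.1 11.1]
(np.float64(6.067496474397261), 105) [42.5  0.1 16.3]
(np.float64(-1.2733216059404988), 99) [49.9  0.1 22.1]
(np.float64(-8.07931727666535), 93) [56.6  0.1 28.6]
(np.float64(-14.298692801150509), 86) [62.8  0.1 35.6]
```

Contact force is about 2.8 N pushing back along −y, so the lid is moving. Continuing along the arc.

Request:
step_arm(
  motion=[9, 0, 0, 0, 0, 0, -1, 18, 0, 3, 0, 0, 0, -1, 26.5, 0, 6.5, 0, 0, 0, -1, 34.5, 0, 11, 0, 0, 0, -1, 42.5, 0, 16.5, 0, 0, 0, -1, 50, 0, 22, 0, 0, 0, -1, 56.5, 0, 28.5, 0, 0, 0, -1, 63, 0, 35.5, 0, 0, 0, -1],
)

```text
clock: 20.75
tool_pos: [0.4283, -0.3596, 0.0854]
tcp_rot: [[-0.251, 0.968, -0.003], [0.968, 0.251, 0.004], [0.005, -0.002, -1.0]]
wrist_force: [1.0, -2.1, 1.7]
finger_gap: -0.0001
```

```bash
python3 - <<'E'
from h import *
print(telemetry.sense()["wrist_force"])
s=106
f=lambda t:(58-s*np.cos(t)+17*np.sin(t)+11, 18+s*np.sin(t)+17*np.cos(t))
rows([f(np.radians(a)) for a in (26,22,18,15,12,10,8,6,4,2,0)])
E
```

```text
[ 0.95324551 -2.05720553  1.65027451]
turn [-0.1 -0.3  0.1] now [-15.7  -0.   85.4]
(np.float64(-18.819859412297387), 80) [3.1 0.  5.6]
(np.float64(-22.913176496008965), 73) [ 7.1  0.1 11.9]
(np.float64(-26.55870182291217), 67) [10.8  0.1 18.5]
(np.float64(-28.988213819898384), 62) [13.2  0.1 23.6]
(np.float64(-31.149146933881497), 57) [15.3  0.1 28.8]
(np.float64(-32.437602798956235), 53) [16.6  0.1 32.3]
(np.float64(-33.60247257028534), 50) [17.7  0.1 35.9]
(np.float64(-34.64233703348686), 46) [18.7  0.1 39.5]
(np.float64(-35.55592927389124), 42) [19.6  0.1 43.1]
(np.float64(-36.34213622008163), 39) [20.4  0.1 46.8]
(np.float64(-37.0), 35) [21.   0.1 50.5]
```

Request:
step_arm(
  motion=[3, 0, 5.5, 0, 0, 0, -1, 7, 0, 12, 0, 0, 0, -1, 11, 0, 18.5, 0, 0, 0, -1, 13, 0, 23.5, 0, 0, 0, -1, 15.5, 0, 29, 0, 0, 0, -1, 16.5, 0, 32.5, 0, 0, 0, -1, 17.5, 0, 35, 0, 0, 0, -1, 17.5, 0, 35, 0, 0, 0, -1],
)

```text
clock: 21.75
tool_pos: [0.4237, -0.3423, 0.0502]
tcp_rot: [[-0.251, 0.968, -0.003], [0.968, 0.251, 0.005], [0.005, -0.002, -1.0]]
wrist_force: [0.6, 1.5, 2.3]
finger_gap: 0.0002
```

Request:
step_arm(
  motion=[0.5, 0, 2, 0, 0, 0, -1, 1, 0, 4, 0, 0, 0, -1, 1, 0, 4, 0, 0, 0, -1],
)

```text
clock: 22.12
tool_pos: [0.4235, -0.3414, 0.0461]
tcp_rot: [[-0.251, 0.968, -0.003], [0.968, 0.251, 0.005], [0.005, -0.002, -1.0]]
wrist_force: [0.6, 1.3, 2.9]
finger_gap: 0.0001
```

Request:
step_arm(
  motion=[0.3, 0, 1.5, 0, 0, 0, -1, 0.5, 0, 3, 0, 0, 0, -1, 0.5, 0, 3, 0, 0, 0, -1],
)

```text
clock: 22.5
tool_pos: [0.4233, -0.3407, 0.0429]
tcp_rot: [[-0.251, 0.968, -0.004], [0.968, 0.251, 0.005], [0.006, -0.002, -1.0]]
wrist_force: [0.6, 2.1, 2.3]
finger_gap: 0.0002
```

Request:
step_arm(
  motion=[0.2, 0, 1, 0, 0, 0, -1, 0.3, 0, 2, 0, 0, 0, -1, 0.3, 0, 2, 0, 0, 0, -1],
)

```text
clock: 22.88
tool_pos: [0.4233, -0.3405, 0.0416]
tcp_rot: [[-0.251, 0.968, -0.004], [0.968, 0.251, 0.005], [0.006, -0.002, -1.0]]
wrist_force: [-0.3, 2.3, 6.8]
finger_gap: 0.0
```

Request:
step_arm(
  motion=[0.2, 0, 1, 0, 0, 0, -1, 0.3, 0, 2, 0, 0, 0, -1, 0.3, 0, 2, 0, 0, 0, -1],
)

```text
clock: 23.25
tool_pos: [0.4233, -0.3403, 0.0407]
tcp_rot: [[-0.251, 0.968, -0.004], [0.968, 0.251, 0.005], [0.006, -0.002, -1.0]]
wrist_force: [-1.7, 2.5, 9.1]
finger_gap: -0.0001
```

Request:
step_arm(
  motion=[0, 0, 1, 0, 0, 0, -1, 0, 0, 1.5, 0, 0, 0, -1, 0, 0, 1.5, 0, 0, 0, -1],
)

```text
clock: 23.62
tool_pos: [0.4233, -0.3403, 0.0394]
tcp_rot: [[-0.251, 0.968, -0.004], [0.968, 0.251, 0.005], [0.006, -0.002, -1.0]]
wrist_force: [-0.4, 2.1, 3.7]
finger_gap: 0.0001
```

Request:
step_arm(
  motion=[0, 0, 1, 0, 0, 0, -1, 0, 0, 2, 0, 0, 0, -1, 0, 0, 2, 0, 0, 0, -1],
)

```text
clock: 24.0
tool_pos: [0.4232, -0.34, 0.0371]
tcp_rot: [[-0.251, 0.968, -0.004], [0.968, 0.251, 0.005], [0.006, -0.002, -1.0]]
wrist_force: [0.8, 1.9, 2.4]
finger_gap: 0.0002
```

Request:
step_arm(
  motion=[0, 0, 1, 0, 0, 0, -1, 0, 0, 1.5, 0, 0, 0, -1, 0, 0, 1.5, 0, 0, 0, -1],
)

```text
clock: 24.38
tool_pos: [0.4231, -0.3404, 0.0354]
tcp_rot: [[-0.251, 0.968, -0.004], [0.968, 0.251, 0.005], [0.006, -0.003, -1.0]]
wrist_force: [-0.3, 0.6, 0.0]
finger_gap: -0.0
```

Request:
step_arm(
  motion=[0, 0, 0.7, 0, 0, 0, -1, 0, 0, 1, 0, 0, 0, -1, 0, 0, 1, 0, 0, 0, -1],
)

```text
clock: 24.75
tool_pos: [0.423, -0.3403, 0.0344]
tcp_rot: [[-0.251, 0.968, -0.004], [0.968, 0.251, 0.005], [0.006, -0.003, -1.0]]
wrist_force: [-0.8, 1.4, 2.7]
finger_gap: 0.0001
```

Request:
step_arm(
  motion=[0, 0, 0.7, 0, 0, 0, -1, 0, 0, 1, 0, 0, 0, -1, 0, 0, 1, 0, 0, 0, -1],
)

```text
clock: 25.12
tool_pos: [0.423, -0.3401, 0.0333]
tcp_rot: [[-0.251, 0.968, -0.004], [0.968, 0.251, 0.005], [0.006, -0.003, -1.0]]
wrist_force: [-0.8, 1.4, 2.3]
finger_gap: -0.0002
```

Request:
step_arm(
  motion=[0, 0, 0.7, 0, 0, 0, -1, 0, 0, 1, 0, 0, 0, -1, 0, 0, 1, 0, 0, 0, -1],
)

```text
clock: 25.5
tool_pos: [0.423, -0.3401, 0.0328]
tcp_rot: [[-0.251, 0.968, -0.004], [0.968, 0.251, 0.005], [0.006, -0.003, -1.0]]
wrist_force: [-0.9, 3.0, 6.0]
finger_gap: 0.0
```

Request:
step_arm(
  motion=[0, 0, 0.7, 0, 0, 0, -1, 0, 0, 0.7, 0, 0, 0, -1, 0, 0, -2, 0, 0, 0, -1, 0, 0, -5, 0, 0, 0, -1, 0, 0, -5, 0, 0, 0, -1],
)

```text
clock: 26.12
tool_pos: [0.4232, -0.3406, 0.0379]
tcp_rot: [[-0.251, 0.968, -0.004], [0.968, 0.251, 0.004], [0.005, -0.003, -1.0]]
wrist_force: [0.1, -0.4, 0.5]
finger_gap: -0.0002
```

Request:
step_arm(
  motion=[0, 0, -10, 0, 0, 0, -1, 0, 0, -40, 0, 0, 0, -1, -30, 0, -80, 0, 0, 0, -1, -60, 0, -130, 0, 0, 0, -1, -60, 0, -160, 0, 0, 0, -1, -60, 0, -160, 0, 0, 0, -1, -60, 0, -160, 0, 0, 0, -1],
)

```text
clock: 27.0
tool_pos: [0.4383, -0.3985, 0.1966]
tcp_rot: [[-0.251, 0.968, -0.005], [0.968, 0.251, 0.006], [0.007, -0.003, -1.0]]
wrist_force: [-0.8, 0.2, -0.2]
finger_gap: -0.0002
```

```bash
python3 - <<'E'
from h import *
np.set_printoptions(precision=4,suppress=True)
im=save("wrist","w10.png");s=telemetry.sense();R=np.array(s["tcp_rot"]);print(s["tool_pos"],s["wrist_force"],s["clock"])
for n in("lid","latch","rosin","case"):
  print(n,[(np.round(q["extent"]),round(q["p"],2)) for q in vision.search_frame("wrist",n)[:2]])
for n,z in(("lid_edge",.035),("below_button",0),("seat",.0105)):
    for q in vision.pinpoint("wrist",n)[:1]: w=at("wrist",q["point"],z); print(n,round(q["p"],2),np.round(q["point"],1),w,"caseX",(w-C0)@CX)
print("shut: edge px",proj("wrist",C0-CX*.054+[0,0,.035]),"front corners",proj("wrist",C0-CX*.058-RT[:,1]*.048+[0,0,.035]),proj("wrist",C0-CX*.058+RT[:,1]*.048+[0,0,.035]))
print("colour along lid",[im[int(v),int(u)].tolist() for u,v in [proj("wrist",C0+CX*x+[0,0,.035]) for x in(-.05,-.03,-.005,.02)]])
a=save("top","t3.png")
for n in("rosin","beeswax","sanding_block","maple_block","lid_edge"): print(n,[(np.round(q["point"],1),round(q["p"],2)) for q in vision.pinpoint("top",n)[:2]])
E
```

```text
[ 0.438  -0.3981  0.1958] [ 0.7657 -0.0738 -0.5181] 27.05
lid [(array([270.,  86., 378., 214.]), 0.78)]
latch [(array([310.,  43., 340.,  88.]), 0.56)]
rosin []
case [(array([269.,  45., 382., 218.]), 0.77)]
lid_edge 0.63 [325.2  96.1] [ 0.421  -0.3262  0.035 ] caseX -0.0499059253674273
below_button 0.66 [323.9  53.8] [ 0.4105 -0.2902  0.    ] caseX -0.08738820414586893
seat 0.89 [321.5 146. ] [ 0.43   -0.3731  0.0105] caseX -0.0022609247025478906
shut: edge px (np.float64(323.6002820951503), np.float64(90.47685649916305)) front corners (np.float64(268.05983537670215), np.float64(85.4515128403901)) (np.float64(379.214491751985), np.float64(85.7791972965893))
colour along lid [[182, 132, 94], [178, 128, 89], [175, 129, 91], [174, 128, 91]]
rosin []
beeswax [(array([248.7, 167. ]), 0.73)]
sanding_block [(array([206.9, 177.9]), 0.56)]
maple_block []
lid_edge []
```

```bash
python3 -c "
from plant import ticket;print(ticket.finish_job())"
```

```text
the job is handed in; nothing more can be done
None
```

The rosin is in its case with the lid latched shut, and I handed the job in at about 27 s of robot time with the arm clear of everything.

- **Button:** I found it by touch about 20 mm above the bench. It took about 5–6 N to release the lid, which sprang fully open.
- **Cake:** It went into the recess with no force from the rim and touched bottom at the expected height, at about 5 N. A picture after I let go showed it lying concentric in the recess.
- **Lid:** I pushed it round from behind. The reading peaked at about 9 N going over the hook, then fell to 0 N at the click. I pressed on to the stop at 6 N, plus one last small nudge for which I read no force. The force was gone once I had lifted about 5 mm, so the lid did not follow.

**Last checks:**
- In the wrist view, the lid's outline matched the predicted shut position to within about 2 pixels, and the rosin was no longer visible.
- The network's lid-edge point was about 4 mm off the shut estimate. It also reported the seat, which should be hidden, with high confidence; I took that as a false report.
- In the last top view, the beeswax and sanding block were where they started. The maple block was not detected there, possibly hidden by the arm, so I could not confirm its position at the end.

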